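# Load the brazing jig and present the nut with tongs

### The arm

A 6-joint arm with a two-finger parallel gripper is mounted at the origin on a cart in front of the work surface, level with it; the furniture and walls round the work are solid. World frame = base frame: x ahead of the robot, y to its left, z up, the work surface at z = 0. Lengths are in mm, angles in rad, forces in N, time in s.
With the tool pointing down it reaches from about 350 to 875 mm from the base axis. Payload 4.2 kg.
Tool frame: the origin (TCP) lies on the centre line of the jaws, within the pads' length; the fingertips stand 8 mm ahead of it and the grasp point (between the pads) lies 11 mm behind it (finger_overhang is the distance from the TCP to the fingertips, in mm); z points along the fingers, y is the line along which they close (so a half turn about z gives the same grasp; the last joint's range is limited). The gripper opens to 85 mm and grips with 20 to 120 N. Pads are 22 mm wide; open, the fingers measure 114 mm over their backs; the gripper's body (76 mm by 85 mm) begins 54 mm behind the grasp point. The pads swing forward as they close: fully open they stand 13 mm farther back than shut.
Start: joints at [-0.846, 0.385, 0.008, 0, -1.194, -0.259], TCP at [280.722, -558.385, 219.212] pointing down, gripper open.
Joint ranges: [-3.14, 3.14], [-1.21, 2.06], [-1.07, 1.41], [-3.16, 2.05], [-2.99, -0.16], [-3.1, 3.1]. Speed limits (rad/s): [2.79, 2.79, 3.14, 3.14, 3.14, 3.14].

### API

Orientations are given as a unit quaternion [w, x, y, z].
In Python, from rig import * gives the robot as it stands. Calls block until the motion is done:
- move_to(position, orientation): joint-space move of the TCP to a pose.
- movel(position, attitude=None, feed=150, guard=None): straight line of the TCP; attitude=None keeps the orientation; feed is the mean speed in mm/s. With guard (N) it stops when the force on the tool has changed by that much, and returns True; else False.
- set_joints(angles): joint-space move.
- move_gripper(opening, grasp_force=None): opening from 0.0 (shut) to 1.0 (fully open); grasp_force is the grip in N (None keeps the last); returns when the fingers have stopped.
- pause(seconds).
- solve_ik(position, orientation): joint angles nearest the present ones, or None.
- sense(): the state.
- grab_frame(name): name is "scene" or "top" or "wrist"; returns a dict with "img" (384x512x3 uint8, red, green, blue), "depth" (384x512 float32, mm along the optical axis (not along the pixel's ray), 0 where there is no reading), "mtx" (3x3 intrinsics, pixels), "dist" ([k1, k2, p1, p2, k3] as OpenCV has them; the pictures are not rectified), "xyz" and "orientation" of the camera in the world. Camera axes: x right, y up, looking along -z (the intrinsics and any distortion apply to the point x, -y, -z); pixel columns grow to the right and rows downward; lengths in mm; the calibration is good to about 2 mm. A picture is of the moment at which its call begins.
A pose or a line that the arm cannot do raises PlanningError and nothing moves.
- close_job(): hands the job in; it is judged then, once.
The state is a dict: "t": time; "joints": joint angles; "joint_velocities": joint speeds; "tau": joint torques, N m; "ee_pos": TCP position; "orientation": TCP orientation; "contact_force": force on the tool from outside, world axes, zero at the start; "wrist_torque": the same for the moment, N m; "width": opening from 0.0 (shut) to 1.0 (fully open); "grasp_force": force on a finger pad.
Only numpy, scipy, OpenCV 4.12 (cv2) and the standard library are available. Lean on these libraries where they do the work, as an engineer would, in place of code of your own. Each camera call takes 0.05 s, during which the arm holds its last target. There are 200 camera calls.

### The job

Set the steel block squarely down into the pocket of the brazing jig, then lay the drilled plate squarely on top of it and let go. Then pick up the spring tongs with the gripper, close their jaws on the nut that stands on the firebrick, and carry the nut in the tongs to the jig; finish while still holding it there, level and still, a few centimetres clear above the middle of the plate. Only the tongs may touch the nut, and every other loose thing stays where it lies.

Things in the scene. Friction and masses are not known exactly. Their poses are not given: they have to be found in the camera images.
- jig: dark steel jig fixed to the hearth: base plate 84 (x) x 88 (y) x 8 mm, in its middle an open-topped pocket 54 (x) x 36 (y) mm, 2 mm wider all round than block and plate. Posts at the ends and corners stand to 40 mm above the hearth; along the long sides, over the middle 39 mm, only rails 8 mm thick, tops at 14 mm: room for fingers. Origin: underside centre; x along the pocket
- jig_pocket (a point): centre of the jig pocket's floor, 8 mm above the hearth
- block: plain steel block 32 (x) x 50 (y) x 25 mm high, lying loose on the hearth at the start, its origin at the centre of its underside. Its 50 mm length goes along the jig's x. Seated, its top is 33 mm above the hearth
- plate: flat steel plate 50 (x) x 32 (y) x 10 mm thick with a 14 mm hole through its middle, lying loose on the hearth, origin at the centre of its underside. Its 50 mm length goes along the jig's x. It and the block may have changed places at the start. On the block in the jig its top is 43 mm above the hearth
- firebrick: cream firebrick 50 (x) x 75 (y) x 62 mm high, fixed on the hearth, the nut stands on it; origin at the centre of its underside
- nut: steel hexagon nut, lying flat on top of the firebrick, 35 mm over corners (along its x), 30 mm over flats (flats face its y, and every 60 degrees), 16 mm high, about 30 g; origin at the centre of its underside, z up
- tongs: dark steel spring tongs lying flat, 215 mm long, 20 mm high, 110 g, balanced near the grips: a rear bow, two arms that swing in the horizontal plane. Origin: midway between the two rubber grips, at the underside; x to the jaws, y left, z up. Grips reach 26 mm before and behind the origin, outer faces 57 mm apart at rest. Arm pivots 85 mm behind the origin: jaws move 2.2 times as far as grips
- tongs_jaws (a point): point midway between the jaws, 100 mm ahead of the tongs' origin, 10 mm above the underside. Jaw faces reach 86 to 114 mm ahead, 20 mm high, 60 mm apart at rest. Squeezing the grips along y starts at about 5 N and takes 3 N more per 10 mm; at 52 mm over the grips the jaws are 50 mm apart and the tongs can be carried; they meet a 30 mm nut at 44 mm; 20 to 30 N then holds it
- tongs_left (a joint): closing angle of the left arm, rad: 0 open (at rest), about 0.08 with the nut between the jaws, 0.155 at most. The right arm moves as its mirror image
- large_nut: bystander: steel nut 42x36x20 mm on the hearth, origin at the centre of its underside
- small_nut: bystander: rusty nut 28x24x13 mm on the hearth, origin at the centre of its underside
- bolt: bystander: hexagon bolt standing on its head, 70 mm high, origin under its head
- chisel: bystander: blue cold chisel 22x158x12 mm lying on the hearth, origin at the centre of its underside
- shard: bystander: chip of firebrick 30x32x21 mm, origin at the centre of its underside
- tube: bystander: piece of copper tube 32x90x32 mm lying on the hearth, origin at the centre of its underside
Things that resemble listed ones, but are neither listed nor needed, are in the scene too. What is shaped like the jig but purple is not meant.

How it is judged (in metres and radians):
On the way, in this order (a step that is already met when the one before it is completed fails the run):
1. the block stands squarely in the jig's pocket, let go (horizontal distance between block and jig_pocket below 0.006 m and z of block in the frame of jig_pocket between -0.003 and 0.004 m and angle between the y axis of block and the x axis of jig, either way round below 0.14 rad and angle between block's own z axis and vertical below 0.1 rad and contact force between the fingers and block below 0.1 N and contact force between the fingers and plate below 0.1 N), for 0.2 s.
2. the plate lies squarely on the block in the jig, let go (all of step 1 and horizontal distance between plate and jig_pocket below 0.006 m and z of plate in the frame of jig_pocket between 0.021 and 0.029 m and angle between the x axis of plate and the x axis of jig, either way round below 0.14 rad and angle between plate's own z axis and vertical below 0.1 rad), for 0.2 s.
3. the nut is lifted off the firebrick in the jaws of the tongs (contact force between tongs and nut above 0.5 N and contact force between the fingers and tongs above 1 N and contact force between each of the arm, the fingers and nut below 0.1 N and contact force between nut and firebrick below 0.05 N and height (world z) of nut above 0.072 m and horizontal distance between nut and tongs_jaws below 0.025 m), for 0.2 s.
At the end, for the whole second after the job is handed in: Block in the pocket, plate on it (within 6 mm of centre, 8 degrees, flat, not touched by the fingers); tongs in the gripper, nut in their jaws and touched by nothing else, within 17 degrees of level, within 20 mm of the plate's middle, its underside 10 to 100 mm above the plate, at rest (all of step 2 and contact force between tongs and nut above 0.5 N and contact force between the fingers and tongs above 1 N and contact force between each of the arm, the fingers and nut below 0.1 N and contact force between nut and firebrick below 0.05 N and horizontal distance between nut and jig_pocket below 0.02 m and z of nut in the frame of jig_pocket between 0.045 and 0.135 m and angle between nut's own z axis and vertical below 0.3 rad and horizontal distance between nut and tongs_jaws below 0.025 m and height (world z) of tongs above 0.025 m and contact force between each of nut, tongs and plate below 0.05 N and contact force between each of nut, tongs and jig below 0.05 N and linear speed of nut below 0.03 m/s); the arm keeps its last pose, push and grip.
It fails at once if the gripper or arm touches the nut (contact force between any of the arm, the fingers and nut above 0.3 N).
It fails at once if a bystander is shifted by more than 30 mm (distance of any of large_nut, small_nut, bolt, chisel, shard, tube from where it was at the start of the episode above 0.03 m).
It also fails if it takes over 69 s, if anything falls off the work surface, if the arm or the gripper's body presses on something with over 40 N, if the wrist force passes 120 N, or if a joint passes its speed limit or range.

## Working session

There is one attempt and no reset: what is moved stays moved. The work goes in short steps, each a Python script; the robot and the scene stay as the last script left them, time stands still between calls to the robot, and variables do not carry over. Pictures are saved under pics/ and viewed, at most 10 in all, crops included, and the job is handed in when it is done.

```bash
ls; mkdir -p pics
cat > h.py <<'E'
from rig import *
import numpy as np, cv2
from scipy.spatial.transform import Rotation as R
def rot(q): return R.from_quat([q[1],q[2],q[3],q[0]])
def cloud(f):
    d=f["depth"];h,w=d.shape
    u,v=np.meshgrid(np.arange(w),np.arange(h))
    p=np.stack([u,v],-1).reshape(-1,1,2).astype(np.float64)
    n=cv2.undistortPoints(p,np.array(f["mtx"]),np.array(f["dist"])).reshape(h,w,2)
    c=np.stack([n[...,0]*d,-n[...,1]*d,-d],-1)
    P=rot(f["orientation"]).apply(c.reshape(-1,3)).reshape(h,w,3)+np.array(f["xyz"])
    P[d<=0]=np.nan
    return P
def ray(f,px,z):
    p=np.array(px,float).reshape(-1,1,2)
    n=cv2.undistortPoints(p,np.array(f["mtx"]),np.array(f["dist"])).reshape(-1,2)
    d=rot(f["orientation"]).apply(np.c_[n[:,0],-n[:,1],-np.ones(len(n))])
    o=np.array(f["xyz"]); return o+d*((z-o[2])/d[:,2])[:,None]
def down(yaw): # tool z down; tool y axis at world angle yaw
    y=np.array([np.cos(yaw),np.sin(yaw),0]);z=np.array([0,0,-1.]);x=np.cross(y,z)
    q=R.from_matrix(np.stack([x,y,z],1)).as_quat(); return [q[3],q[0],q[1],q[2]]
def save(name,img): cv2.imwrite("pics/"+name,cv2.cvtColor(img,cv2.COLOR_RGB2BGR))
E
python3 - <<'E'
from h import *
import pickle
s=sense();print(s)
fs={n:grab_frame(n) for n in("scene","top")}
pickle.dump(fs,open("f0.pkl","wb"))
for n,f in fs.items():
    print(n,f["xyz"],f["orientation"],f["mtx"],f["dist"])
save("a.png",cv2.resize(fs["top"]["img"],(800,600))); save("b.png",fs["scene"]["img"])
E
```

```text
pics
{'t': 0.0, 'joints': array([-8.46365155e-01,  3.85534911e-01,  6.61962928e-03, -4.77221185e-04,
       -1.19399372e+00, -2.58599533e-01]), 'joint_velocities': array([ 4.56584001e-05,  7.33561256e-04,  1.34733585e-04,  1.48937378e-03,
       -1.06589810e-03, -1.51384236e-03]), 'tau': array([ 1.95543362e-03, -3.92291558e+01,  1.88406318e+01,  4.18618217e+00,
       -4.56388952e-03, -6.68860125e-06]), 'ee_pos': array([ 280.46446625, -557.85487264,  218.13548134]), 'orientation': array([-3.03027682e-04, -2.30729796e-01,  9.73017264e-01,  1.03595769e-03]), 'contact_force': array([-0.28119443, -0.27662513,  0.78995205]), 'wrist_torque': array([-0.00913567, -0.02449873,  0.01830955]), 'grasp_force': 0.0, 'width': 1.0017660648194642}
scene [ 22.19361933 387.76003495 859.44944589] [-0.40492264 -0.15195671  0.31861868  0.84346248] [[380.07896193   0.         257.58283624]
 [  0.         380.07896193 195.29458892]
 [  0.           0.           1.        ]] [-0.01495186  0.          0.          0.          0.        ]
top [ 418.45501275  -33.1148967  1519.37891314] [-0.70466846 -0.02201756  0.03028287  0.70854819] [[479.42781242   0.         255.56698516]
 [  0.         479.42781242 188.83814132]
 [  0.           0.           1.        ]] [-0.11825315  0.          0.          0.          0.        ]
```

View pics/a.png

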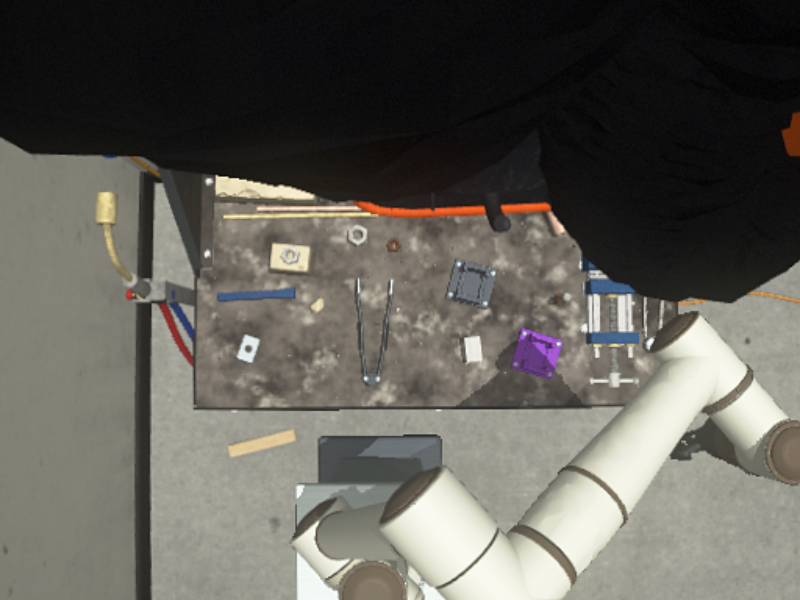

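View pics/b.png

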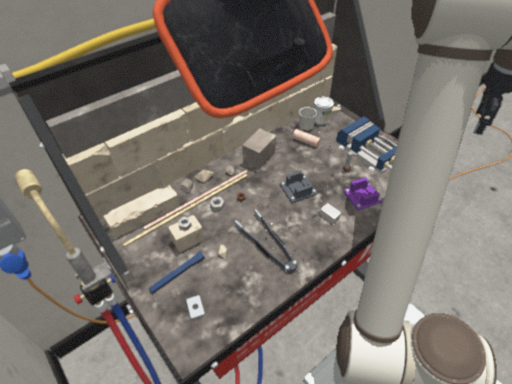

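Top view (800×600 coordinates): plate at (248,348), block (472,349), tongs bow at (371,378) with jaws toward (375,283), nut on the firebrick (290,257), dark jig (470,284). The purple decoy is at (537,352). The scene view shows the same layout, plus a black orange-rimmed screen hanging over the far side. Next I'll measure these.

Run:
```python
from h import *
import pickle
fs=pickle.load(open("f0.pkl","rb"))
f=fs["top"];P=cloud(f);k=1/1.5625
for n,p in dict(plate=(242,340),block=(472,349),bow=(371,378),jawL=(359,285),jawR=(390,285),brick=(275,262),nut=(283,250),jig=(470,284),hearth=(420,320)).items():
    u,v=int(p[0]*k),int(p[1]*k);print(n,P[v,u].round(1))
img=f["img"]
hsv=cv2.cvtColor(img,cv2.COLOR_RGB2HSV)
def blob(name,mask,c,r,z):
    m=np.zeros(mask.shape,np.uint8);u,v=int(c[0]*k),int(c[1]*k)
    m[v-r:v+r,u-r:u+r]=mask[v-r:v+r,u-r:u+r]*255
    cs,_=cv2.findContours(m,cv2.RETR_EXTERNAL,cv2.CHAIN_APPROX_NONE)
    c=max(cs,key=cv2.contourArea)
    w=ray(f,c[:,0,:],z)[:,:2]
    print(name,cv2.minAreaRect(w.astype(np.float32)),len(c))
white=(hsv[...,2]>170)&(hsv[...,1]<40)
blob("plate",white,(248,348),16,10);blob("block",white,(472,349),16,25)
high=P[...,2]
blob("brick",(high>40)&(high<100),(290,257),22,62)
blob("jig",(high>5)&(high<60),(470,284),25,38)
blob("tongs",(high>9)&(high<60),(375,330),40,20)
# hanging screen extents in both clouds
for n,g in fs.items():
    Q=cloud(g);m=(Q[...,2]>120)&(Q[...,0]>350)&(Q[...,0]<950)&(abs(Q[...,1])<500)
    q=Q[m];print(n,len(q),np.nanmin(q,0),np.nanmax(q,0),np.percentile(q,[5,50,95],axis=0).round())
```

```text
plate [443.  271.4   1.8]
block [ 421.6 -194.8   28. ]
bow [366.9   7.9  17.9]
jawL [551.6  32.3  18.8]
jawR [553.3 -30.5  -3.9]
brick [594.4 192.5  64.6]
nut [614.  175.3  78.7]
jig [ 554.4 -191.9   11.1]
hearth [482.4 -90.2   5.2]
plate ((424.8780517578125, 255.06280517578125), (33.19256591796875, 48.7080078125), 71.67247009277344) 45
block ((413.8257751464844, -199.09519958496094), (66.92100524902344, 34.493431091308594), 12.378862380981445) 59
brick ((602.8966674804688, 164.7765350341797), (77.56880187988281, 52.11928176879883), 83.89322662353516) 78
jig ((552.0047607421875, -192.31077575683594), (90.17154693603516, 87.4678726196289), 72.73345184326172) 118
tongs ((457.64739990234375, -0.21861648559570312), (72.13665771484375, 212.5870361328125), 89.7028579711914) 273
scene 40519 [ 505.74573334 -499.99914341  120.01228567] [918.63482537 458.06666775 520.93771572] [[ 598. -287.  148.]
 [ 814.   67.  358.]
 [ 874.  403.  490.]]
top 70196 [ 350.01775805 -499.35160915  120.02481167] [ 758.73024248  459.1509608  1463.88856796] [[ 4.390e+02 -3.480e+02  4.260e+02]
 [ 4.590e+02 -5.400e+01  1.351e+03]
 [ 6.260e+02  1.000e+00  1.459e+03]]
```

Run:
```python
from h import *
import pickle
fs=pickle.load(open("f0.pkl","rb"))
for n,f in fs.items():
    P=cloud(f);hsv=cv2.cvtColor(f["img"],cv2.COLOR_RGB2HSV)
    m=(hsv[...,0]<12)&(hsv[...,1]>180)&(hsv[...,2]>120)&(P[...,2]>100)&(P[...,0]>350)
    q=P[m];print(n,len(q),np.percentile(q,[2,25,50,75,98],axis=0).round())
out={}
for n,(x,y) in dict(jb=(450,-190),pl=(400,230),nt=(520,160)).items():
    try:
        move_to([x,y,300],down(np.pi/2))
        pause(.3)
        f=grab_frame("wrist");out[n]=f;s=sense()
        print(n,s["t"],s["ee_pos"],s["joints"].round(2),f["xyz"],rot(f["orientation"]).apply([0,0,-1]).round(3))
        save(n+".png",f["img"])
    except PlanningError as e: print(n,e)
pickle.dump(out,open("f1.pkl","wb"))
big=np.hstack([cv2.resize(f["img"],(400,300)) for f in out.values()])
save("c.png",cv2.resize(np.vstack([np.hstack([cv2.resize(out[a]["img"],(400,300)) for a in p]) for p in (("jb","pl"),("nt","nt"))]),(800,600)))
```

```text
scene 151 [[ 637. -392.  306.]
 [ 644. -140.  312.]
 [ 671.   23.  348.]
 [ 725.   35.  405.]
 [ 827.   43.  511.]]
top 620 [[ 533. -287.  210.]
 [ 643. -218.  312.]
 [ 647. -121.  315.]
 [ 650.  -44.  319.]
 [ 657.  289.  334.]]
jb 1.975 [ 449.89120932 -190.3840007   299.81916139] [-0.07  0.1  -0.17  0.   -1.3  -1.5 ] [ 368.30726497 -190.14570694  455.87987645] [ 0.317 -0.001 -0.949]
pl 3.8833 [400.22589553 229.61834602 299.98087437] [ 0.87  0.05 -0.23  0.   -1.29 -2.45] [318.61517574 229.86602711 456.05063578] [ 0.317 -0.001 -0.948]
nt 4.85 [519.51965969 160.5679636  300.46612485] [ 0.6   0.2  -0.05 -0.   -1.32 -2.17] [437.68643713 160.67017492 456.48594548] [ 0.318  0.001 -0.948]
```

View pics/c.png

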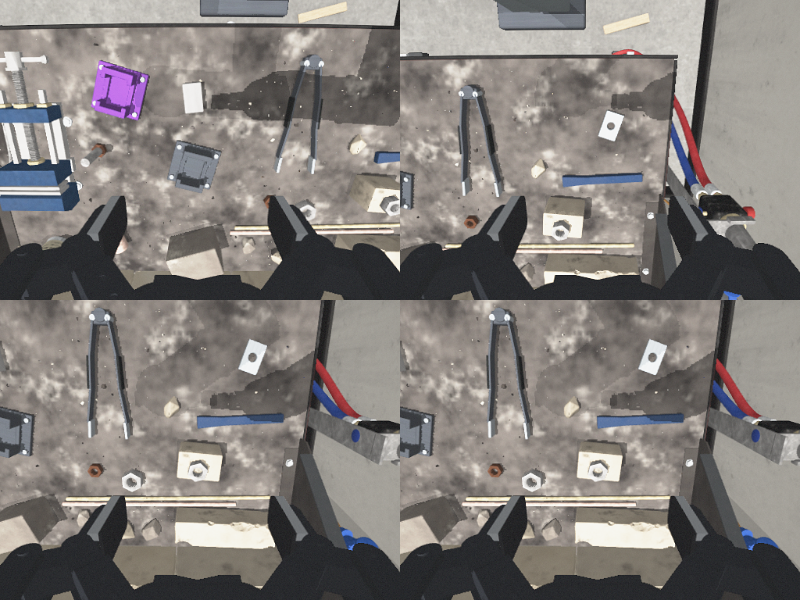

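Wrist views: all targets are clearly visible. In the jb tile the block is at (193,97), the dark jig at (195,165) and the tongs top right. The plate is at (610,125) in the pl tile, and the nut on the brick at (198,467) in the nt tile. Now I'll measure precisely, and find the tool-to-screen clearance from the edge (x≈645, z≈310).

```bash
cat >> h.py <<'E'
def rect(f,mask,c,r,z,show=None):
    m=np.zeros(mask.shape,np.uint8);u,v=map(int,c)
    sl=(slice(max(v-r,0),v+r),slice(max(u-r,0),u+r));m[sl]=mask[sl]*255
    cs,_=cv2.findContours(m,cv2.RETR_EXTERNAL,cv2.CHAIN_APPROX_NONE)
    c=max(cs,key=cv2.contourArea)
    w=ray(f,c[:,0,:],z)[:,:2].astype(np.float32)
    if show is not None: cv2.drawContours(show,[c],-1,(255,0,0),1)
    (x,y),(a,b),t=cv2.minAreaRect(w)
    if a<b: a,b,t=b,a,t+90
    t=(t+90)%180-90
    return dict(c=np.array([x,y]).round(1),L=round(a,1),W=round(b,1),yaw_long=round(t,1)),w
E
python3 - <<'E'
from h import *
import pickle
o=pickle.load(open("f1.pkl","rb"));s=512/400
f=o["jb"];hsv=cv2.cvtColor(f["img"],cv2.COLOR_RGB2HSV);im=f["img"].copy();P=cloud(f)
print(f["mtx"],f["dist"])
V=hsv[...,2].astype(int);S=hsv[...,1]
print("block pix",hsv[int(97*s),int(193*s)], "jig",hsv[int(170*s),int(190*s)],"Z block",P[int(97*s),int(193*s)])
print("block",rect(f,(V>195)&(S<45),(193*s,97*s),30,25,im)[0])
for lo,hi,z in((30,50,40),(5,50,8)):
    print("jig z>",lo,rect(f,(P[...,2]>lo)&(P[...,2]<hi),(195*s,165*s),48,z,im)[0])
# screw heads on the posts
m=((V>160)&(S<60)&(P[...,2]>25)).astype(np.uint8)
n,lab,st,ce=cv2.connectedComponentsWithStats(m)
for i in range(1,n):
    if st[i,4]>=4 and abs(ce[i][0]-195*s)<45 and abs(ce[i][1]-165*s)<45: print("dot",ce[i].round(1),st[i,4],ray(f,ce[i],41).round(1))
q=o["pl"];hq=cv2.cvtColor(q["img"],cv2.COLOR_RGB2HSV);imq=q["img"].copy()
print("plate",rect(q,(hq[...,2]>185)&(hq[...,1]<45),(210*s,125*s),35,10,imq)[0])
g=o["nt"];hg=cv2.cvtColor(g["img"],cv2.COLOR_RGB2HSV);img=g["img"].copy();Pg=cloud(g)
print("plate2",rect(g,(hg[...,2]>185)&(hg[...,1]<45),(252*s,57*s),35,10,img)[0])
print("nut pix",hg[int(460*s)-384,int(192*s)],hg[int(455*s)-384,int(192*s)],"brick",hg[int(453*s)-384,int(183*s)])
a=(slice(170,290),slice(80,340))
print("brick",rect(g,(Pg[...,2]>50)&(Pg[...,2]<70),(198*s,160*s),45,62,img)[0])
print("nut z",rect(g,(Pg[...,2]>71)&(Pg[...,2]<90),(198*s,165*s),30,78,img)[0])
c1=im[60:260,160:360];c2=img[150:270,200:320]
save("d.png",np.hstack([cv2.resize(c1,(400,400),interpolation=0),cv2.resize(c2,(400,400),interpolation=0)]))
E
```

```text
[[317.77052582   0.         252.26407586]
 [  0.         317.77052582 189.74997818]
 [  0.           0.           1.        ]] [-0.03110121  0.          0.          0.          0.        ]
block pix [ 15   2 242] jig [108  26 149] Z block [ 419.37841121 -197.38475267   24.29227043]
block {'c': array([ 420.9, -198.1]), 'L': 49.8, 'W': 31.7, 'yaw_long': 5.5}
jig z> 30 {'c': array([ 524.1, -190. ]), 'L': 52.0, 'W': 20.6, 'yaw_long': 74.9}
jig z> 5 {'c': array([ 558.2, -199.1]), 'L': 97.1, 'W': 87.9, 'yaw_long': -15.1}
plate {'c': array([424.3, 254.4]), 'L': 50.9, 'W': 32.8, 'yaw_long': -18.8}
plate2 {'c': array([424.1, 254.7]), 'L': 50.9, 'W': 32.7, 'yaw_long': -18.8}
nut pix [ 24  17 245] [ 27  10 246] brick [ 26  18 247]
brick {'c': array([600. , 164.8]), 'L': 74.6, 'W': 53.7, 'yaw_long': 84.4}
nut z {'c': array([604.6, 161.7]), 'L': 35.4, 'W': 30.4, 'yaw_long': -15.2}
```

View pics/d.png

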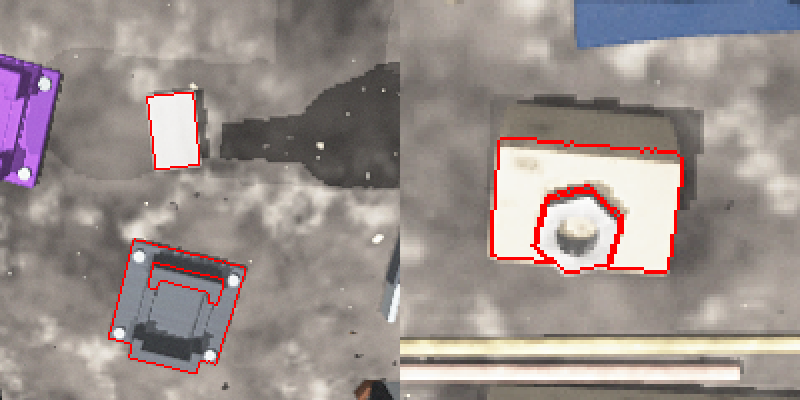

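Run:
```python
from h import *
import pickle
o=pickle.load(open("f1.pkl","rb"))
f=o["jb"];img=f["img"]
pts=[]
for u,v in((229.5,188.5),(276.5,200.5),(264.5,238),(219.5,226.5)):
    u0,v0=int(u)-5,int(v)-5
    c=img[v0:v0+12,u0:u0+12].min(2).astype(float);w=np.clip(c-190,0,None)
    yy,xx=np.mgrid[:12,:12];pts.append([(w*xx).sum()/w.sum()+u0,(w*yy).sum()/w.sum()+v0])
for z in(8,10,40):
    d=ray(f,pts,z)[:,:2];print(z,d.round(1).tolist(),d.mean(0).round(1),np.linalg.norm(np.roll(d,-1,0)-d,axis=1).round(1))
    e=(d[2]+d[3]-d[0]-d[1]);e2=d[1]+d[2]-d[0]-d[3];print(np.degrees(np.arctan2(e[1],e[0])),np.degrees(np.arctan2(e2[1],e2[0])))
P=cloud(f);print([P[int(round(v)),int(round(u)),2] for u,v in pts])
# touch test
move_to([420.9,-198.1,150],down(np.radians(95.5))) if False else None
move_gripper(0.42)
move_to([440,-120,80],down(np.radians(95.5)))
print(movel([440,-120,-5],feed=40,guard=5)); s=sense();print(s["ee_pos"],s["contact_force"],s["width"],s["t"])
movel([440,-120,60])
```

```text
8 [[514.9, -224.9], [533.9, -154.3], [596.3, -171.4], [577.1, -241.8]] [ 555.5 -198.1] [73.1 64.7 73.  64.4]
-15.263774338712551 74.88077582248796
10 [[514.3, -224.7], [533.2, -154.5], [595.2, -171.5], [576.2, -241.6]] [ 554.7 -198. ] [72.8 64.4 72.6 64.2]
-15.263774338712542 74.88077582248799
40 [[504.5, -222.4], [522.1, -156.9], [580.0, -172.7], [562.2, -238.1]] [ 542.2 -197.5] [67.9 60.  67.8 59.8]
-15.263774338712551 74.88077582248805
[np.float64(13.62913588758039), np.float64(13.602221584270751), np.float64(13.64483934522525), np.float64(13.32485694768252)]
False
[ 440.13369775 -119.97511147   -4.83630886] [-0.28707901 -1.18191468  0.11089126] 0.42313018636599103 9.025
```

Run:
```python
from h import *
import pickle
o=pickle.load(open("f1.pkl","rb"))
P=cloud(o["jb"]);m=(abs(P[...,0]-450)<40)&(abs(P[...,1]+110)<40);print(np.nanmedian(P[m],0))
movel([440,-120,0],feed=150)
print(movel([440,-120,-25],feed=30,guard=5)); s=sense();print(s["ee_pos"],s["contact_force"],s["width"],s["t"])
save("e.png",grab_frame("wrist")["img"])
movel([440,-120,60])
```

```text
[ 440.75816355 -130.97748113  373.65230156]
True
[ 440.41144919 -119.99559254  -13.05444414] [-0.67143362  0.17688369  6.16385195] 0.4190407823806078 10.6917
```

View pics/e.png

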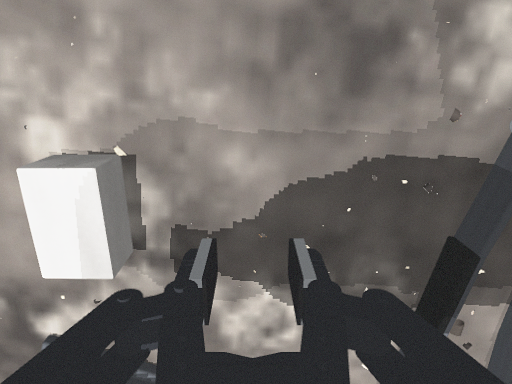

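Contact came at TCP z≈-13, so at this opening the tips stand about 13 mm behind the TCP, contrary to the stated 8 mm overhang. The picture shows the tips around (211,240) and (297,240), symmetric, with the block at the left. I'll check the tips laterally by ray, then pick the block using the measured offset.

Run:
```python
from h import *
import pickle
# grasp block: short axis normal yaw = 5.5+90
yaw=np.radians(95.5)
f=dict(grab_frame("wrist")); 
P=cloud(f);s=sense()
# finger tip points in cloud: lowest points close to TCP
q=P[np.isfinite(P[...,0])];m=(abs(q[:,0]-s["ee_pos"][0])<60)&(abs(q[:,1]-s["ee_pos"][1])<70)&(q[:,2]>s["ee_pos"][2]-25)&(q[:,2]<s["ee_pos"][2]+45)
q=q[m]-s["ee_pos"];t=q[q[:,2]<np.percentile(q[:,2],3)+6];print("tips rel TCP",len(q),q[:,2].min(),t.mean(0),t.min(0),t.max(0))
c=np.array([420.9,-198.1])
move_gripper(0.58)
move_to([*c,60],down(yaw))
f=grab_frame("wrist");pickle.dump(f,open("f2.pkl","wb"))
h=cv2.cvtColor(f["img"],cv2.COLOR_RGB2HSV);im=f["img"].copy()
print(sense()["ee_pos"])
save("g.png",im)
```

```text
tips rel TCP 2399 14.069361418248093 [-4.98526324 -0.29197667 20.52476608] [-13.85565668 -30.68171362  14.06936142] [12.68098105 29.39684353 23.93838758]
[ 420.79718633 -198.31358253   59.8311334 ]
```

View pics/g.png

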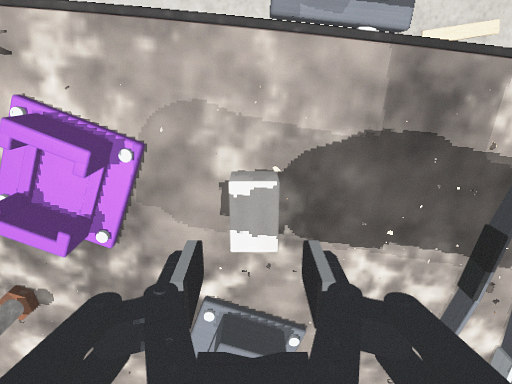

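Depth confirms the tips at about TCP+14 mm. The image shows the block (254,210) centred between the fingers at columns 193 and 313. I'll take one close jig view first, since dot height matters there, and then pick.

```bash
cat >> h.py <<'E'
def dots(f,guess,z,r=9):
    """sub-pixel screw-head centres near guessed world points (z)"""
    out=[]
    Q=rot(f["orientation"]).inv().apply(np.c_[guess,np.full(len(guess),z)]-np.array(f["xyz"]))
    Q[:,1:]*=-1
    px=cv2.projectPoints(Q,np.zeros(3),np.zeros(3),np.array(f["mtx"]),np.array(f["dist"]))[0].reshape(-1,2)
    for u,v in px:
        u0,v0=int(u)-r,int(v)-r
        m=(f["img"][v0:v0+2*r+1,u0:u0+2*r+1].min(2)>195).astype(np.uint8)
        n,l,st,ce=cv2.connectedComponentsWithStats(m)
        i=1+np.argmax(st[1:,4]) if n>1 else 0
        out.append(ce[i]+[u0,v0])
    return np.array(out)
E
python3 - <<'E'
from h import *
import pickle
yaw=np.radians(95.5)
g=np.array([[513.3,-224.4],[532.2,-154.8],[593.6,-171.6],[575,-241]])
move_gripper(1.0)
move_to([528,-198,170],down(np.radians(75)));pause(.2)
f=grab_frame("wrist");pickle.dump(f,open("f3.pkl","wb"))
px=dots(f,g,13);print(px.round(1).tolist())
for z in (8,10,12,14):
    d=ray(f,px,z)[:,:2];e=(d[2]+d[3]-d[0]-d[1])
    print(z,d.mean(0).round(1),np.linalg.norm(np.roll(d,-1,0)-d,axis=1).round(1),np.degrees(np.arctan2(e[1],e[0])).round(2))
P=cloud(f);print("dotz",[P[int(round(v)),int(round(u)),2].round(1) for u,v in px])
dd=P.reshape(-1,3)
# posts' tops: z 35..45 -> rect
t=dd[(abs(dd[:,0]-554)<60)&(abs(dd[:,1]+198)<60)&(dd[:,2]>35)&(dd[:,2]<46)];print("posttops",len(t),cv2.minAreaRect(t[:,:2].astype(np.float32)))
b=dd[(abs(dd[:,0]-554)<60)&(abs(dd[:,1]+198)<60)&(dd[:,2]>5)&(dd[:,2]<46)];print("all",len(b),cv2.minAreaRect(b[:,:2].astype(np.float32)))
im=f["img"].copy()
for p in px: cv2.circle(im,tuple(int(x) for x in p),3,(255,0,0),1)
save("i.png",im)
E
```

```text
[[223.6, 163.6], [295.0, 163.6], [292.3, 222.0], [225.1, 221.8]]
8 [ 555.4 -198.3] [73.  65.2 73.1 65. ] -15.14
10 [ 554.7 -198.1] [72.6 64.8 72.6 64.5] -15.14
12 [ 554. -198.] [72.1 64.4 72.2 64.1] -15.14
14 [ 553.3 -197.9] [71.6 64.  71.7 63.7] -15.14
dotz [np.float64(13.3), np.float64(13.1), np.float64(12.3), np.float64(13.6)]
posttops 1478 ((553.1307373046875, -197.49032592773438), (51.96424865722656, 74.03832244873047), 75.03150177001953)
all 6807 ((553.2257080078125, -197.59637451171875), (88.1787109375, 84.16499328613281), 74.64997863769531)
```

View pics/i.png

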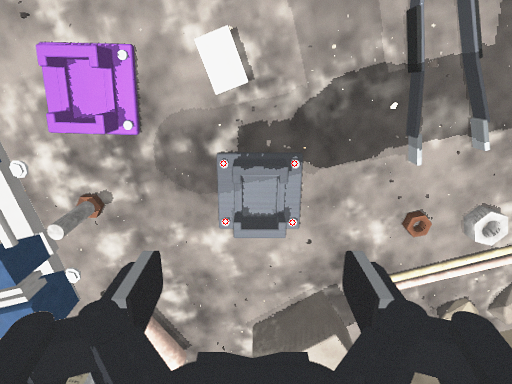

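Jig centre is (553.3,-197.7), yaw -15.1°. Dots and post tops agree, and its outline reads 88×84 mm as given. Picking and seating the block.

Run:
```python
from h import *
yaw=np.radians(95.5);c=[420.9,-198.1];J=[553.3,-197.7];yj=np.radians(74.9)
move_gripper(0.58)
move_to([*c,45],down(yaw))
print(movel([*c,-5],feed=80,guard=12),sense()["ee_pos"])
move_gripper(0.2,40);s=sense();print("grip",s["width"],s["grasp_force"])
movel([*c,75]);move_to([*J,75],down(yj))
s=sense();print(s["ee_pos"],s["width"])
print(movel([*J,12],feed=80,guard=15),sense()["ee_pos"])
print(movel([*J,2],feed=25,guard=12));s=sense();print(s["ee_pos"],s["contact_force"],s["t"])
```

```text
False [ 421.57604254 -198.14082154   -4.66858995]
grip 0.36551380821692286 41.35391592979431
[ 552.06533884 -197.27770028   72.32208873] 0.3627666260828535
False [ 553.66354807 -197.77073063   12.40485575]
True
[ 553.58077732 -197.69665111    3.81962454] [-0.59922591  0.45482653  3.84975958] 18.3667
```

Run:
```python
from h import *
J=[553.3,-197.7]
move_gripper(0.52);pause(.1)
movel([*J,80]);move_gripper(1.0)
movel([528,-190.8,170]);pause(.15)
f=grab_frame("wrist");im=f["img"].copy();P=cloud(f)
d=P.reshape(-1,3);k=(abs(d[:,0]-553)<30)&(abs(d[:,1]+198)<30);print("z",np.nanpercentile(d[k,2],[50,70]),sense()["t"])
h=cv2.cvtColor(im,cv2.COLOR_RGB2HSV)
print(rect(f,(h[...,2]>195)&(h[...,1]<45),(257,195),40,33,im)[0])
# go to the plate
yp=np.radians(71.2)
move_gripper(0.58)
move_to([400,252,130],down(yp));pause(.15)
f=grab_frame("wrist");h=cv2.cvtColor(f["img"],cv2.COLOR_RGB2HSV);im2=f["img"].copy()
Q=rot(f["orientation"]).inv().apply(np.array([424.2,254.5,10])-np.array(f["xyz"]));u=f["mtx"][0][0]*Q[0]/-Q[2]+f["mtx"][0][2];v=f["mtx"][1][1]*-Q[1]/-Q[2]+f["mtx"][1][2]
print(rect(f,(h[...,2]>180)&(h[...,1]<45),(u,v),60,10,im2)[0],u,v)
save("k.png",np.hstack([cv2.resize(im[110:290,150:390],(400,300)),cv2.resize(im2,(400,300))]))
```

```text
z [34.04900227 34.84578748] 20.875
{'c': array([ 553.3, -197.4]), 'L': 49.0, 'W': 31.9, 'yaw_long': -15.1}
{'c': array([424.5, 254.4]), 'L': 50.5, 'W': 32.9, 'yaw_long': -18.9} 263.5533889818578 200.8931150666814
```

View pics/k.png

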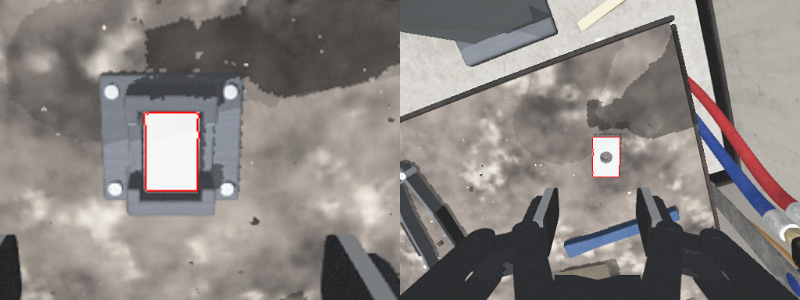

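Block is seated: its top is at (553.3,-197.4), yaw -15.1°, z≈34. The plate is at (424.4,254.4), yaw -18.9°. Moving the plate now.

Run:
```python
from h import *
yp=np.radians(71.1);c=[424.4,254.4];J=[553.3,-197.6];yj=np.radians(74.9)
move_to([*c,40],down(yp))
print(movel([*c,-5],feed=100,guard=12),movel([*c,-13.5],feed=20,guard=5));s=sense();print(s["ee_pos"],s["contact_force"])
z0=s["ee_pos"][2]
if s["contact_force"][2]>3: movel([*c,z0+1.0],feed=20); z0=sense()["ee_pos"][2]
move_gripper(0.2,40);s=sense();print("grip",s["width"],s["grasp_force"],z0)
movel([*c,120]);s=sense();print(s["width"]);move_to([*J,110],down(yj))
print(movel([*J,z0+42],feed=100,guard=15),sense()["ee_pos"])
print(movel([*J,z0+31],feed=20,guard=8));s=sense();print(s["ee_pos"],s["contact_force"],s["t"],"expected",z0+33)
move_gripper(0.52);pause(.1)
movel([*J,100]);move_gripper(1.0)
movel([528,-190.8,170]);pause(.15)
f=grab_frame("wrist");im=f["img"].copy();P=cloud(f)
h=cv2.cvtColor(im,cv2.COLOR_RGB2HSV)
print(rect(f,(h[...,2]>185)&(h[...,1]<45),(257,195),40,43,im)[0])
d=P.reshape(-1,3);k=(abs(d[:,0]-553)<12)&(abs(d[:,1]+198)<12);print("z",np.nanpercentile(d[k,2],[20,50,70]),sense()["t"])
save("l.png",im[110:290,150:390])
```

```text
False False
[424.39338092 254.3515411  -13.61848228] [ 0.09997433 -0.17446735 -0.45420246]
grip 0.3580503464260641 43.38183779150313 -13.618482279963334
0.36184015249315776
False [ 553.88676324 -197.6034237    28.92148552]
True
[ 553.43828492 -197.65178425   20.56182378] [-0.86597152  0.37971875  4.23619769] 29.3167 expected 19.381517720036666
{'c': array([ 553. , -197.3]), 'L': 49.7, 'W': 32.1, 'yaw_long': -15.1}
z [34.97664216 43.80724954 44.28966591] 31.7167
```

Run:
```python
from h import *
import pickle
move_to([455,0,190],down(np.radians(90)));pause(.15)
f=grab_frame("wrist");pickle.dump(f,open("f4.pkl","wb"));P=cloud(f);im=f["img"].copy()
m=(P[...,2]>9)&(P[...,2]<30)&(P[...,0]>330)&(P[...,0]<590)&(abs(P[...,1])<60)
q=P[m];r=cv2.minAreaRect(q[:,:2].astype(np.float32));print("rect",r)
for x in range(350,580,15):
    s=q[abs(q[:,0]-x)<4]
    if len(s)>3:
        L=s[s[:,1]>s[:,1].mean()];Rr=s[s[:,1]<=s[:,1].mean()]
        print(x,len(s),s[:,1].min().round(1),Rr[:,1].max().round(1),L[:,1].min().round(1),s[:,1].max().round(1),"z",np.median(s[:,2]).round(1))
print("x range",q[:,0].min(),q[:,0].max())
move_to([545,170,220],down(np.radians(75)));pause(.15)
g=grab_frame("wrist");pickle.dump(g,open("f5.pkl","wb"));Q=cloud(g);im2=g["img"].copy()
m=(Q[...,2]>72)&(Q[...,2]<86)&(abs(Q[...,0]-604)<30)&(abs(Q[...,1]-162)<30)
v,u=np.nonzero(m);print("nut",rect(g,m,(u.mean(),v.mean()),60,78,im2)[0],"cloud",cv2.minAreaRect(Q[m][:,:2].astype(np.float32)),np.median(Q[m][:,2]),sense()["t"])
hull=cv2.convexHull(np.c_[u,v].astype(np.int32));w=ray(g,hull[:,0],78)[:,:2]
ds=[(a,np.ptp(w@[np.cos(np.radians(a)),np.sin(np.radians(a))]).round(1)) for a in range(0,180,5)];print(ds)
print([p[0] for p in [(u.mean().round(),),(v.mean().round(),)]])
u0,v0=int(u.mean()),int(v.mean())
save("m.png",np.hstack([cv2.resize(im,(400,300)),cv2.resize(im2[v0-45:v0+45,u0-60:u0+60],(400,300))]))
```

```text
rect ((456.5328674316406, 2.3690872192382812), (72.51554870605469, 214.6602325439453), 87.30792999267578)
350 72 -2.8 4.9 5.8 13.5 z 21.3
365 283 -11.5 4.9 5.8 22.4 z 21.4
380 72 -12.7 -7.7 16.9 21.7 z 21.3
395 72 -15.9 -10.8 19.0 23.0 z 21.0
410 70 -19.2 -14.0 21.1 25.3 z 21.1
425 118 -23.6 -17.3 22.8 29.8 z 21.1
440 110 -26.0 -18.6 23.1 30.2 z 21.0
455 108 -27.5 -20.0 23.5 30.6 z 21.1
470 109 -28.9 -4.4 23.8 31.0 z 20.9
485 55 -28.3 -23.7 24.7 29.2 z 21.0
500 55 -30.9 -26.7 26.5 30.7 z 20.9
515 50 -34.7 -30.0 28.7 32.2 z 21.0
530 69 -37.4 -30.4 29.2 35.0 z 20.7
545 62 -37.0 -31.4 28.3 33.1 z 20.9
560 53 -38.5 -33.3 28.7 33.4 z 21.1
x range 349.2020509908741 565.2461625202627
nut {'c': array([604.7, 162.1]), 'L': 36.3, 'W': 29.9, 'yaw_long': -15.4} cloud ((605.3563232421875, 161.82992553710938), (29.914154052734375, 33.66946029663086), 74.32059478759766) 79.41740049485892 33.75
[(0, np.float64(35.7)), (5, np.float64(34.9)), (10, np.float64(33.9)), (15, np.float64(33.0)), (20, np.float64(33.2)), (25, np.float64(33.9)), (30, np.float64(34.4)), (35, np.float64(34.7)), (40, np.float64(34.9)), (45, np.float64(34.8)), (50, np.float64(34.5)), (55, np.float64(33.9)), (60, np.float64(33.0)), (65, np.float64(31.9)), (70, np.float64(30.6)), (75, np.float64(30.0)), (80, np.float64(31.3)), (85, np.float64(32.5)), (90, np.float64(33.5)), (95, np.float64(34.2)), (100, np.float64(34.7)), (105, np.float64(35.1)), (110, np.float64(35.2)), (115, np.float64(35.1)), (120, np.float64(34.8)), (125, np.float64(34.5)), (130, np.float64(33.8)), (135, np.float64(33.0)), (140, np.float64(34.1)), (145, np.float64(35.1)), (150, np.float64(35.8)), (155, np.float64(36.2)), (160, np.float64(36.4)), (165, np.float64(36.3)), (170, np.float64(36.4)), (175, np.float64(36.1))]
[np.float64(261.0), np.float64(228.0)]
```

View pics/m.png

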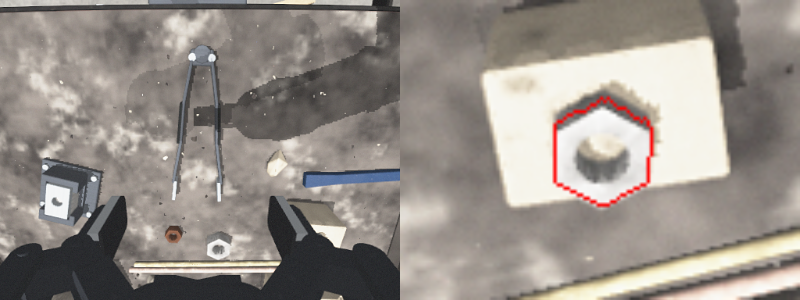

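The nut is at (605,162), 30.0 mm across its flats at 75° and regular, which fits a tongs yaw of -15°. The tongs' axis is at -2.35° with the origin near (450.7,1.8). The plate sits flat in the jig. Picking up the tongs.

Run:
```python
from h import *
import pickle
o=[450.7,1.8];yt=np.radians(87.65)
move_gripper(0.9)
move_to([*o,50],down(yt))
print(movel([*o,-5],feed=80,guard=10),movel([*o,-12],feed=20,guard=5));s=sense();print(s["ee_pos"],s["contact_force"])
move_gripper(0.60,30);s=sense();print("grip",s["width"],s["grasp_force"])
movel([*o,110],feed=100);pause(.2)
s=sense();print(s["ee_pos"],s["width"],s["grasp_force"],s["t"])
f=grab_frame("wrist");pickle.dump(f,open("f6.pkl","wb"));P=cloud(f);
T=s["ee_pos"];ax=np.array([np.cos(yt-np.pi/2),np.sin(yt-np.pi/2)]);ay=np.array([-ax[1],ax[0]])
q=P[np.isfinite(P[...,0])]-T;a=q[:,:2]@ax;b=q[:,:2]@ay
for lo in (-100,-90,-80,-60,-40,30,60,75,85,92,100,108,114,120):
    m=(a>lo)&(a<lo+6)&(abs(b)<50)&(abs(q[:,2]-22)<20)
    if m.sum(): print(lo,m.sum(),"b",b[m].min().round(1),b[m].max().round(1),"z",np.percentile(q[m,2],[5,50,95]).round(1))
save("n.png",f["img"])
```

```text
False False
[450.66673033   1.75685587 -12.05343633] [-0.24045103 -0.26761871  0.21491282]
grip 0.6009634236633414 8.259897083044052
[450.45277467   1.72190977 109.55685539] 0.5985162557554214 5.810745880007744 38.2917
-100 1058 b -14.8 14.7 z [28.2 31.3 32.6]
-90 1562 b -17.0 17.0 z [30.5 31.6 32.7]
-80 868 b -15.6 16.0 z [26.1 29.7 32.3]
-60 398 b -18.4 18.5 z [16.9 31.4 32.7]
-40 347 b -20.9 21.0 z [17.2 31.6 32.7]
30 186 b -24.1 24.1 z [20.3 32.3 33.2]
60 2 b -23.4 23.9 z [13.8 14.4 15. ]
```

View pics/n.png

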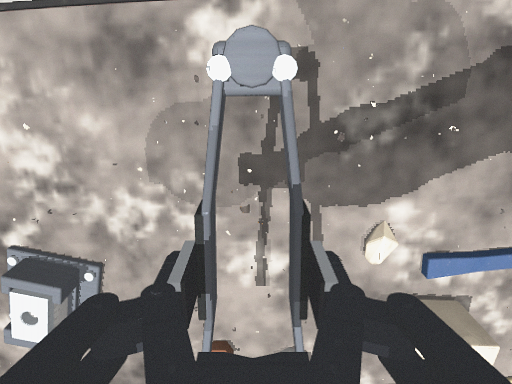

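The tongs are held level and symmetric between the fingers, with the bow at (252,55) and both arms at equal columns; their underside is at TCP+12. Going to the nut.

Run:
```python
from h import *
import pickle
o=[605-96.6,162+25.9];q=down(np.radians(75))
move_to([450,60,115],down(np.radians(85)))
move_to([*o,100],q);pause(.1)
print(sense()["ee_pos"])
print(movel([*o,62],feed=60,guard=4),movel([*o,52.5],feed=20,guard=3));s=sense();print(s["ee_pos"],s["contact_force"],s["width"])
if s["ee_pos"][2]<60:
    move_gripper(0.3,25);s=sense();print("squeeze",s["width"],s["grasp_force"],s["contact_force"],s["t"])
    if s["width"]>0.47:
        pause(.2);movel([*o,75],feed=40);pause(.3);s=sense();print("lifted",s["width"],s["grasp_force"],s["ee_pos"],s["t"])
for n in("scene","top"):
    P=cloud(grab_frame(n))
    k=(P[...,2]>63)&(P[...,2]<115)&(abs(P[...,0]-605)<35)&(abs(P[...,1]-162)<40)
    c=P[k];print(n,len(c),np.percentile(c,[2,50,98],axis=0).round(1).tolist() if len(c) else 0)
```

```text
[507.86290702 186.48414677  99.76897856]
False False
[508.44072833 187.90263741  52.44305721] [ 0.12346845 -0.20406593 -0.17657711] 0.6025052350537072
squeeze 0.4937898589796488 30.157254338264465 [-0.00551253 -0.36346742 -0.66906098] 41.0417
lifted 0.4923090619772035 30.07369637489319 [508.27113871 187.81232355  74.74946361] 42.2583
scene 0 0
top 248 [[574.5, 131.4, 63.3], [601.2, 164.4, 95.8], [628.1, 201.2, 107.7]]
```

Run:
```python
from h import *
q=down(np.radians(75));e=[553.3-96.6,-197.6+25.9]
movel([508.4,187.9,100],feed=60)
movel([*e,100],feed=110);movel([*e,80],feed=40);pause(.6)
s=sense();print(s["ee_pos"],s["width"],s["grasp_force"],s["contact_force"],s["t"])
for n in("scene","top"):
    f=grab_frame(n);P=cloud(f)
    k=(P[...,2]>80)&(P[...,2]<125)&(abs(P[...,0]-553)<32)&(abs(P[...,1]+198)<32)
    c=P[k];print(n,len(c),np.percentile(c,[2,50,98],axis=0).round(1).tolist() if len(c) else 0)
    w=k&(f["img"].min(2)>170);c=P[w];print("bright",len(c),c.mean(0).round(1) if len(c) else 0)
    save("z_"+n+".png",f["img"])
    if n=="top":
        for y in range(-230,-165,6):
            r=P[k&(abs(P[...,1]-y)<3)]
            if len(r): print(y,len(r),r[:,0].min().round(),r[:,0].max().round(),np.median(r[:,2]).round())
```

```text
[ 456.70658109 -171.71877434   80.02725834] 0.4893887693134278 30.071330666542053 [-0.16904269  0.36337183 -1.24638841] 47.625
scene 121 [[534.4, -215.8, 91.0], [554.5, -194.8, 104.6], [568.5, -169.0, 111.3]]
bright 61 [ 553.6 -198.1  106.4]
top 136 [[524.7, -214.7, 88.3], [549.9, -194.6, 105.6], [569.5, -167.4, 112.4]]
bright 89 [ 553.7 -196.7  105.7]
-218 2 557.0 560.0 109.0
-212 24 528.0 564.0 108.0
-206 28 525.0 567.0 105.0
-200 12 540.0 570.0 104.0
-194 9 540.0 570.0 104.0
-188 18 541.0 567.0 104.0
-182 13 546.0 569.0 106.0
-176 14 543.0 569.0 109.0
-170 13 522.0 546.0 107.0
```

```bash
python3 -c "
from rig import *
print(close_job())"
```

```text
the job is handed in; nothing more can be done
None
```

The job is handed in at about 48 s: the block is seated in the jig with the plate on it, and the tongs hold the nut level about 45 mm above the plate's middle, confirmed by depth readings from the scene and top cameras; no verdict came back.

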